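# Work the sample rack in behind the post and dock it in the reader

### The arm

A 7-joint arm with a two-finger parallel gripper is mounted at the origin on the work surface. World frame = base frame: x ahead of the robot, y to its left, z up, the work surface at z = 0. Lengths are in m, angles in rad, forces in N, time in s.
With the tool pointing down it reaches from about 0.425 to 0.875 m from the base axis. Payload 4.7 kg.
Tool frame: the origin (TCP) lies at the very end of the fingers, on their centre line; the grasp point (between the pads) lies 19 mm behind it; z points along the fingers, y is the line along which they close (so a half turn about z gives the same grasp; the last joint's range is limited). The gripper opens to 87 mm and grips with 3 to 60 N. Pads are 19 mm wide; open, the fingers measure 117 mm over their backs; the gripper's body (75 mm by 190 mm) begins 51 mm behind the grasp point.
Start: joints at [-1.325, 0.321, -0.07, 1.45, 0.023, 1.371, -0.057], TCP at [0.149, 0.633, 0.223] pointing down, gripper open.
Joint ranges: [-2.86, 2.86], [-0.3, 2.09], [-1.38, 1.24], [0.06, 2.45], [-1.56, 4.7], [0.09, 2.05], [-2.69, 2.69]. Speed limits (rad/s): [2.57, 2.57, 3.14, 3.14, 3.14, 3.14, 3.14].

### API

Orientations are given as a rotation vector (axis times angle).
In Python, from bench import ctrl, get_image, job gives the robot as it stands.
- The arm moves only by the shell command python3 -m crank 'ROWS' [FORCE]. ROWS is JSON, a list that holds one entry, the list of rows, each a list of 5 numbers: the shift along the tool's x, y, z in mm, then the turn about the tool's z in rad, then the closure, from -1 (fully open) to 1 (shut), so that 0 is half open. A call has 1 to 10 rows; each row shifts and turns the commanded pose from where the row before left it, along the tool's axes as they then stand; what a row does not reach is not made up. A row lasts 1/12 s, in which the tool goes at most 41.7 mm and 7.16 degrees, less where a joint would pass 70% of its speed; a pose out of reach is approached as far as the arm can. A call with a gripper value outside its range is refused whole. The fingers move at their own pace and stop on an object; FORCE is the grip in N (left out, the last holds). Time passes only in rows, so rows that do not move let the fingers close. It gives the time, the measured TCP pose, the force, the opening and the grip force at its end, in the units of the state.
- ctrl.get_state(): the state, without advancing time (a new reading comes with each control period).
- get_image(name): name is "scene" or "top"; returns a dict with "pixels" (420x560x3 uint8, red, green, blue), "fx", "fy", "cx", "cy" (pixels), "k1" (the pictures are not rectified: a ray, as slopes to the right and down, at radius r is drawn at 1 + k1 r^2 times it, then the intrinsics apply), "T" (4x4, takes a point from camera to world coordinates). Camera axes: x right, y down, z forward; pixel columns grow to the right and rows downward; lengths in m; the calibration is good to about 2 mm. A picture is of the moment at which its call begins. There is no depth.
- job.close_job(): hands the job in; it is judged then, once.
The state is a dict: "time": time; "joint_positions": joint angles; "qd": joint speeds; "joint_torque": joint torques, N m; "position": TCP position; "tool_rot": TCP orientation; "ft_force": force on the tool from outside, world axes, zero at the start; "torque": the same for the moment, N m; "grip_width": opening from 0.0 (shut) to 1.0 (fully open); "grip_force": force on a finger pad.
Only numpy, scipy, OpenCV 4.12 (cv2) and the standard library are available. Lean on these libraries where they do the work, as an engineer would, in place of code of your own. Each camera call takes 0.05 s, during which the arm holds its last target. There are 200 camera calls.

### The job

Slide the long blue vial rack past the red-capped steel post into the reader's loading bay, so that it ends fully home, its long side flush along the bay's back wall. It does not fit straight in: push one end into the bay first, work that end in behind the post, then push the other end in. Only push it along the bench, never lift or tip it, and leave the other labware where it stands.

Things in the scene. Friction and masses are not known exactly. Their poses are not given: they have to be found in the camera images.
- rack: loose strip rack with eight capped vials, one rigid piece of 0.2 to 0.33 kg: blue base 220 mm long (its y) by 36 wide (its x) by 26 high, vial caps up to 48 mm. Origin at the centre of its underside; y runs to its left end as the robot sees it. Starts on the robot's side of the bay, right of the post, within 15 degrees of parallel to the bay's back wall. A push of 1 to 3 N slides it
- rack_left_end (a point): middle of the rack's left end face (its +y end), 13 mm above its underside; this end starts nearer the post
- rack_right_end (a point): middle of the rack's right end face (its -y end), 13 mm above its underside
- bay: fixed white rack reader, 50 mm high, with its loading bay. Origin at bench level on the inner face of the bay's back wall, half way along; x points into the reader (away from the bay), y left along the wall. The bay, 310 mm long (y -155 to 155) and 75 deep (x -75 to 0), is open above and towards the robot; a rack fully home has its centre at bay x = -18 mm
- bay_mouth (a point): middle of the bay's open mouth at bench level, 75 mm in front of the back wall. The bay's floor is the bench, painted yellow; grey side walls, 20 mm thick, 30 mm high and round-nosed at the mouth, close it at the left and right
- post: fixed steel post with a red cap, 18 mm diameter, 48 mm high, 80 to 90 mm in front of the bay's back wall and 35 to 65 mm left of the bay's middle. From it to the right side wall the opening is shorter than the rack; between it and the back wall some 76 mm are free. Origin at the centre of its foot
- amber_bottle: amber glass reagent bottle, 60 mm diameter, 120 mm high; origin at the centre of its underside
- red_jar: clear jar with a red cap, 60 mm diameter, 90 mm high; origin at the centre of its underside
- beaker: empty glass beaker, 66 mm diameter, 90 mm high; origin at the centre of its underside
- tip_box: orange pipette-tip box, 85 mm (its x) by 125 mm (its y) by 60 mm high; origin at the centre of its underside
- vial: single loose glass vial with white cap, 24 mm diameter, 50 mm high, standing to the left of the post in front of the bay; origin at the centre of its underside
- spatula: lab spatula about 180 mm long lying on the bench along its own x; origin on its underside
Things that resemble listed ones, but are neither listed nor needed, are in the scene too. There is more than one size of the rack; the one meant has the size given above.

How it is judged:
At the end, for the whole second after the job is handed in: The rack lies flat and at rest in the bay, between the side walls, its centre within 8 mm of fully home against the back wall and its long side parallel to that wall within 0.05 rad (3 degrees) (x of rack in the frame of bay between -0.026 and -0.012 m and y of rack in the frame of bay between -0.05 and 0.05 m and angle between the y axis of rack and the y axis of bay, either way round below 0.05 rad and angle between rack's own z axis and vertical below 0.05 rad and height (world z) of rack below 0.004 m and linear speed of rack below 0.01 m/s); the robot touches nothing.
It fails at once if the rack is lifted off the bench (more than 8 mm) (height (world z) of rack above 0.008 m).
It fails at once if the rack is tipped (more than 0.2 rad) (angle between rack's own z axis and vertical above 0.2 rad).
It fails at once if a bystander (bottle, jar, beaker, tip box, loose vial or spatula) is moved more than 25 mm (distance of any of amber_bottle, red_jar, beaker, tip_box, vial, spatula from where it was at the start of the episode above 0.025 m).
It also fails if it takes over 64 s, if anything falls off the work surface, if the arm or the gripper's body presses on something with over 40 N, if the wrist force passes 120 N, or if a joint passes its speed limit or range.

## Working session

There is one attempt and no reset: what is moved stays moved. The work goes in short steps, Python scripts to look and compute and a shell command to move; the robot and the scene stay as the last step left them, time stands still between calls to the robot, and variables do not carry over. Pictures are saved under pics/ and viewed, at most 10 in all, crops included, and the job is handed in when it is done.

```bash
ls; mkdir -p pics; cat > h.py <<'E'
import numpy as np, cv2
from bench import ctrl, get_image, job
def ray(im,uv):
    k=im["k1"];K=np.array([[im["fx"],0,im["cx"]],[0,im["fy"],im["cy"]],[0,0,1.]])
    d=((np.array(uv,float)-[im["cx"],im["cy"]])/[im["fx"],im["fy"]]).reshape(-1,2)
    u=d.copy()
    for _ in range(20): u=d/(1+k*(u**2).sum(1,keepdims=True))
    r=np.c_[u,np.ones(len(u))]@im["T"][:3,:3].T
    return im["T"][:3,3],r
def onz(im,uv,z):
    o,r=ray(im,uv); return o+r*((z-o[2])/r[:,2:])
def save(im,n): cv2.imwrite("pics/"+n+".png",im["pixels"][:,:,::-1])
def proj(im,p):
    T=np.linalg.inv(im["T"]);c=np.atleast_2d(p)@T[:3,:3].T+T[:3,3];s=c[:,:2]/c[:,2:]
    s=s*(1+im["k1"]*(s**2).sum(1,keepdims=True))
    return s*[im["fx"],im["fy"]]+[im["cx"],im["cy"]]
E
python3 - <<'E'
from h import *
for n in("top","scene"):
    im=get_image(n);im["T"]=np.array(im["T"]);save(im,n+"0");print(im["T"].round(3),im["fx"],im["k1"])
s=ctrl.get_state();print(s["time"],s["position"],s["tool_rot"])
E
```

```text
pics
[[ 0.027 -0.991  0.133  0.342]
 [-0.999 -0.03  -0.02  -0.002]
 [ 0.024 -0.132 -0.991  1.055]
 [ 0.     0.     0.     1.   ]] 419.01819067153195 0.015738659795291935
[[-0.777  0.42  -0.468  1.077]
 [ 0.629  0.506 -0.59   0.716]
 [-0.011 -0.753 -0.657  0.876]
 [ 0.     0.     0.     1.   ]] 391.0866927111639 -0.0018745766662657895
0.1 [0.14925688 0.63210276 0.22158094] [-3.63235771e-01 -3.12041729e+00  2.74036833e-03]
```

View pics/top0.png

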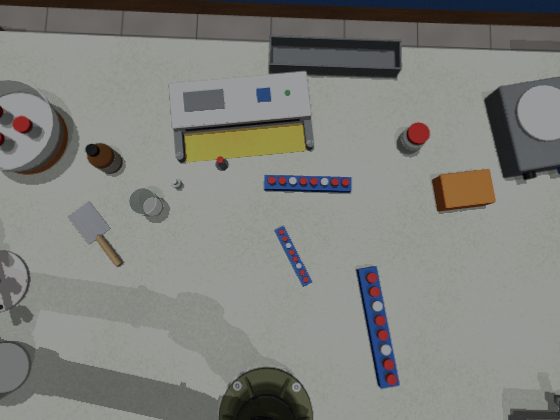

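View pics/scene0.png

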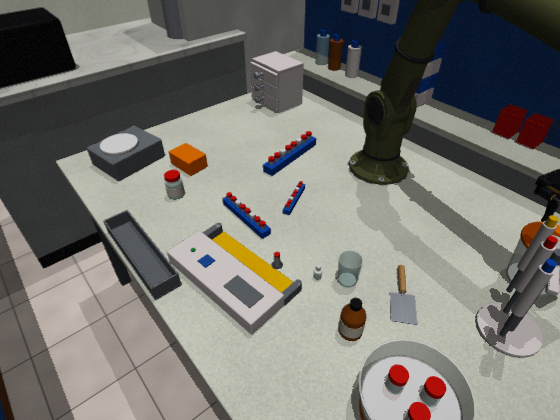

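The top view shows the target rack at about (308,184), the post cap at (221,161), the bay's yellow floor from (185,145) to (305,140), and the loose vial at (178,183). The scene view agrees. Next I'll measure them.

```bash
cat >> h.py <<'E'
def get(n="top"):
    im=get_image(n);im["T"]=np.array(im["T"]);return im
def comps(m,amin=8):
    n,l,s,c=cv2.connectedComponentsWithStats(m.astype(np.uint8));return [(c[i],s[i,4],l==i) for i in range(1,n) if s[i,4]>=amin]
def masks(im):
    h=cv2.cvtColor(im["pixels"],cv2.COLOR_RGB2HSV).astype(int);H,S,V=h[...,0],h[...,1],h[...,2]
    return dict(blue=(H>105)&(H<130)&(S>130)&(V>60),red=((H<8)|(H>172))&(S>150)&(V>80),yel=(H>20)&(H<35)&(S>120)&(V>80))
def bayfit(im):
    m=masks(im)["yel"]; c=max(comps(m),key=lambda a:a[1]); ys,xs=np.nonzero(c[2])
    top=np.array([(x,ys[xs==x].min()-.5) for x in range(xs.min()+6,xs.max()-5)]);bot=np.array([(x,ys[xs==x].max()+.5) for x in range(xs.min()+6,xs.max()-5)])
    return onz(im,top,0),onz(im,bot,0),onz(im,np.c_[xs,ys],0)
def rack(im,center,L=.13):
    """blue base long body near center (world xy): returns min-area rect on the z=.026 plane"""
    m=masks(im); k=(m["blue"]).astype(np.uint8)
    w=[(c,a,q) for c,a,q in comps(k,3)]
    pts=[]
    for c,a,q in w:
        p=onz(im,[c],.02)[0]
        if np.hypot(*(p[:2]-center))<L: ys,xs=np.nonzero(q); pts.append(np.c_[xs,ys])
    return np.vstack(pts)
E
python3 - <<'E'
from h import *
np.set_printoptions(precision=4,suppress=True)
im=get()
a,b,f=bayfit(im)
for n,q in(("back",a),("front",b)):
    p=np.polyfit(q[:,1],q[:,0],1);r=q[:,0]-np.polyval(p,q[:,1])
    for _ in range(5):
        k=abs(r)<.004; p=np.polyfit(q[k,1],q[k,0],1); r=q[:,0]-np.polyval(p,q[:,1])
    print(n,p,k.sum(),len(k),q[:,1].min(),q[:,1].max())
print(cv2.minAreaRect(f[:,:2].astype(np.float32)*1000))
for c,ar,_ in comps(masks(im)["red"],4): 
    if c[1]>120 and c[1]<200: print("red",c,ar,onz(im,[c],.048)[0])
for c,ar,q in comps(masks(im)["blue"],30):
    ys,xs=np.nonzero(q);print("blue",c,ar,cv2.minAreaRect(onz(im,np.c_[xs,ys],.02)[:,:2].astype(np.float32)*1000))
sm=cv2.resize(im["pixels"][60:220,150:370],None,fx=3.5,fy=3.5,interpolation=cv2.INTER_CUBIC);cv2.imwrite("pics/crop1.png",sm[:,:,::-1])
for n,uv,z in(("vial",(178,183),.04),("wallLnose",(180,157),.03),("wallRnose",(310,148),.03),("beaker",(147,202),.05)): print(n,onz(im,[uv],z)[0])
E
```

```text
back [-0.1338  0.7173] 110 110 -0.06470181197058476 0.2172992488838436
front [-0.1315  0.6425] 104 110 -0.0662455228102361 0.21327063884082909
((669.9043579101562, 75.1836166381836), (74.12773895263672, 310.73388671875), 7.576107025146484)
red [ 21.0404 123.7424] 198 [0.6817 0.6179 0.048 ]
red [418.2087 132.7362] 345 [ 0.6938 -0.361   0.048 ]
red [  0.  136.5] 6 [0.6477 0.6642 0.048 ]
red [219.875  159.5312] 32 [0.6089 0.1308 0.048 ]
red [271.225 179.875] 40 [0.562  0.0032 0.048 ]
red [281.675 180.025] 40 [ 0.5624 -0.0224  0.048 ]
red [302.8537 180.8537] 41 [ 0.562  -0.0744  0.048 ]
red [313.325 181.025] 40 [ 0.5624 -0.1002  0.048 ]
red [334.175 181.425] 40 [ 0.563  -0.1515  0.048 ]
red [344.925 181.8  ] 40 [ 0.5629 -0.178   0.048 ]
blue [263.4601  94.2515] 163 ((792.9312744140625, 30.449695587158203), (34.00428009033203, 32.87423324584961), 7.54317045211792)
blue [306.9332 183.6619] 704 ((564.1498413085938, -88.20945739746094), (35.5705680847168, 215.09933471679688), 0.21555262804031372)
blue [292.2264 255.8814] 371 ((379.8360595703125, -55.387542724609375), (154.46502685546875, 24.358545303344727), 28.12660026550293)
blue [375.6851 325.2142] 1321 ((217.1173095703125, -264.5452880859375), (282.7803649902344, 45.99165725708008), 10.847513198852539)
vial [0.5485 0.2314 0.04  ]
wallLnose [0.6168 0.2325 0.03  ]
wallRnose [ 0.651  -0.0921  0.03  ]
beaker [0.4976 0.3003 0.05  ]
```

View pics/crop1.png

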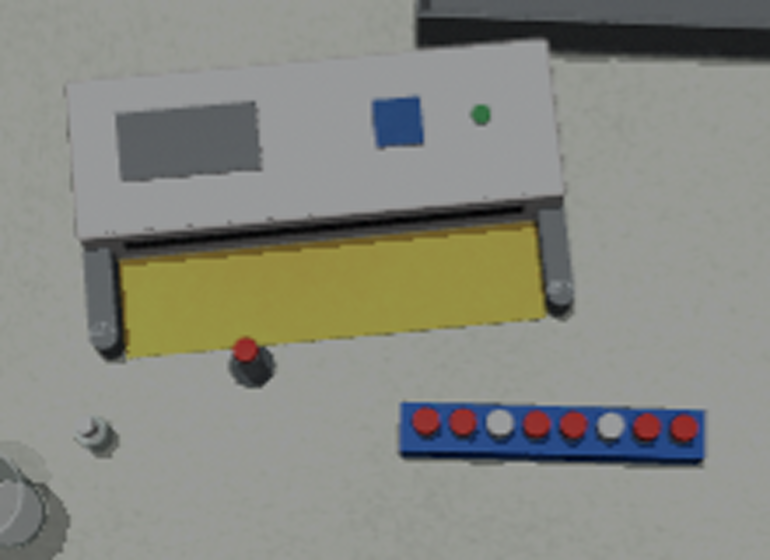

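The crop shows the yellow bay between its grey walls, the post cap at crop (245,349), and the rack spanning crop x 400–705. 

Geometry from the measurements:
- **Bay:** origin at about (0.707, 0.080), yawed 0.132 rad.
- **Post:** at about (-0.088, 0.062) in the bay frame.
- **Rack:** centre at (0.562, -0.087).

Plan:
1. Tilt the rack to about 24° in the bay frame by pushing its front side left of centre.
2. Push the right end along the rack's own axis until the left end is behind the post.
3. Swing the right end in.

```bash
cat >> h.py <<'E'
from scipy.spatial.transform import Rotation as Ro
O=np.array([.7071,.0801]);PSI=.132;B=np.array([[np.cos(PSI),-np.sin(PSI)],[np.sin(PSI),np.cos(PSI)]])
tobay=lambda p:(np.asarray(p)[...,:2]-O)@B
tow=lambda p:np.asarray(p)@B.T+O
def tool():
    s=ctrl.get_state();R=Ro.from_rotvec(s["tool_rot"]).as_matrix();return np.array(s["position"]),R,s
def rackpose():
    """bay x,y of rack centre (m), angle a (deg; + = left end deeper) from caps (z=.048), visible ones"""
    im=get();m=masks(im);hsv=cv2.cvtColor(im["pixels"],cv2.COLOR_RGB2HSV)
    p=np.array([onz(im,[c],.048)[0] for c,a,q in comps(m["red"],15) if a<70]); b=tobay(p)
    k=(abs(b[:,0])<.30)&(abs(b[:,1])<.33)&(np.hypot(b[:,0]+.09,b[:,1]-.063)>.012)
    return b[k]*1000,im
def goto(bx,by,z,a=None):
    """print tool shift mm from here to bay point; a = bay angle (deg) of tool y"""
    p,R,s=tool();w=tow([bx,by]);d=np.array([w[0]-p[0],w[1]-p[1],z-p[2]])
    ab=np.degrees(np.arctan2(R[0,1],R[1,1])+PSI)
    print("t",round(s["time"],2),"tcp bay",(tobay(p)*1000).round(1),"z",(p[2]*1000).round(1),"a",ab.round(1),"F",np.round(s["ft_force"],1))
    if a is not None:
        t=np.radians(a-ab);print("turn",t.round(3));R=R@Ro.from_rotvec([0,0,t]).as_matrix()
    print("shift after turn",(R.T@d*1000).round(1))
E
r1='[-29.8,-17.1,0,0,1]'; python3 -m crank '[[[-29.8,-17.1,0,0,1],[-29.8,-17.1,0,0,1],[-29.8,-17.1,0,0,1],[-29.8,-17.1,0,0,1],[-29.8,-17.1,0,0,1],[-29.8,-17.1,0,0,1],[-29.8,-17.1,0,0,1],[-29.8,-17.1,0,0,1],[-29.8,-17.1,0,0,1],[-29.8,-17.1,0,0,1]]]'
python3 -m crank '[[[-29.8,-17.1,0,0,1],[-29.8,-17.1,0,0,1],[-12.8,-30.8,0,0,1],[-12.8,-30.8,0,0,1],[-12.8,-30.8,0,0,1],[-12.8,-30.8,0,0,1],[-12.8,-30.8,0,0,1],[-12.8,-30.8,0,0,1],[-12.8,-30.8,0,0,1],[-12.8,-30.8,0,0,1]]]'
python3 - <<'E'
from h import *
b,im=rackpose();print(b.round(1))
# front-side contact point c=+45mm along rack, 25 mm clear
goto(-.1655+.127*.045-.018-.028,-.147+.045,.01,20)
E
```

```text
time: 0.98
position: [0.401, 0.3962, 0.2224]
tool_rot: [-0.363, -3.12, 0.0]
ft_force: [0.1, 0.7, -0.3]
grip_width: 0.325
grip_force: 0.0
time: 1.82
position: [0.4931, 0.0858, 0.2225]
tool_rot: [-0.363, -3.12, -0.001]
ft_force: [1.1, -0.6, 1.4]
grip_width: 0.007
grip_force: 0.0
[[-157.4  -83.8]
 [-164.5 -134.1]
 [-167.2 -159.6]
 [-173.8 -210.6]
 [-177.1 -236.7]
 [-283.2  -67.8]
 [-299.5  -74.5]]
t 1.87 tcp bay [-211.2   25. ] z 222.7 a 21.4 F [ 0.1 -5.8  0.4]
turn -0.024
shift after turn [ -48.1 -116.7  213.3]
```

```bash
python3 -m crank '[[[-12,-29.2,0,0,1],[-12,-29.2,0,0,1],[-12,-29.2,0,0,1],[-12,-29.2,0,0,1],[0,0,36,0,1],[0,0,36,0,1],[0,0,36,0,1],[0,0,36,0,1],[0,0,36,0,1],[0,0,31,0,1]]]'; python3 -m crank '[[[0,0,0,0,1]]]'
python3 - <<'E'
from h import *
goto(-.206,-.102,.01)
b,im=rackpose();print(b.round(1));save(im,"top1")
E
```

```text
time: 2.7
position: [0.5121, -0.037, 0.0092]
tool_rot: [-0.363, -3.119, 0.0]
ft_force: [-0.2, -0.6, -0.2]
grip_width: 0.005
grip_force: 0.0
time: 2.78
position: [0.5076, -0.037, 0.0057]
tool_rot: [-0.362, -3.109, 0.004]
ft_force: [-1.7, 0.2, 0.5]
grip_width: 0.007
grip_force: 0.0
t 2.78 tcp bay [-213.2  -89.9] z 5.7 a 20.8 F [-1.7  0.2  0.5]
shift after turn [-11.   -8.8  -4.4]
[[-173.6 -210.6]
 [-176.9 -236.8]]
```

View pics/top1.png

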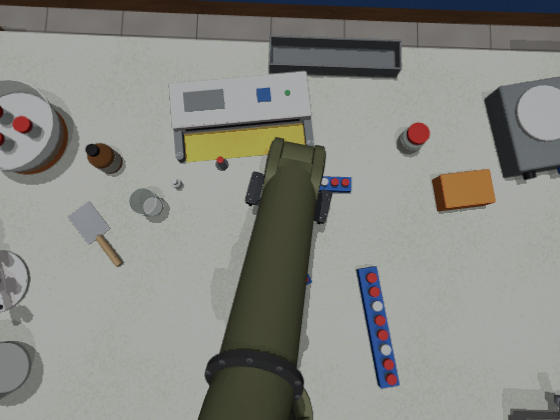

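The arm hides the rack from the top camera here: the tool is at about (300,165), with only the rack's right end visible at (340,184). I'll use the scene camera to check after this push.

```bash
python3 -m crank '[[[-3.6,-9.3,-3,0,1],[-7.3,2.8,0,0,1],[-7.3,2.8,0,0,1],[-7.3,2.8,0,0,1],[-7.3,2.8,0,0,1],[-7.3,2.8,0,0,1],[-7.3,2.8,0,0,1],[-7.3,2.8,0,0,1],[0,0,0,0,1]]]'
python3 - <<'E'
from h import *
goto(-.15,-.1,.01)
im=get("scene")
for c,a,q in comps(masks(im)["red"],4):
    p=onz(im,[c],.046)[0];b=tobay(p)*1000
    if abs(b[0])<300 and abs(b[1])<330: print(c.round(1),a,b.round(1))
save(im,"sc1")
E
```

```text
time: 3.58
position: [0.5711, -0.0392, 0.0147]
tool_rot: [0.362, 3.118, -0.0]
ft_force: [-0.8, 0.7, 0.1]
grip_width: 0.005
grip_force: 0.0
t 3.58 tcp bay [-150.6 -100.4] z 14.7 a 20.8 F [-0.8  0.7  0.1]
shift after turn [-0.4  0.5  4.7]
[230.  198.1] 40 [-163.8 -217.5]
[288. 203.] 21 [-276.   -59.5]
[237.6 212.2] 40 [-133.4 -146.9]
[246.9 228.2] 43 [-103.7  -72.5]
[276.6 254. ] 25 [-88.9  65.3]
```

View pics/sc1.png

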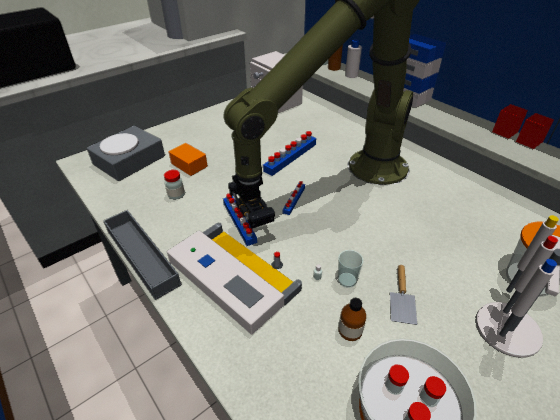

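The scene view shows the rack beside the tool, with its cap pairs at (230,198), (237,212) and (247,228). That puts its centre at bay (-133,-147) at 22.5°, right on the planned line. Next I'll retract, rise, turn 90° and go round to the right end.

```bash
python3 -c "
from h import *
s=ctrl.get_state();print(s['joint_positions'])"
python3 -m crank '[[[30,0,0,0,1],[0,0,-36,0,1],[0,0,-36,0,1],[0,0,-10,0.12,1],[0,0,0,0.12,1],[0,0,0,0.12,1],[0,0,0,0.12,1],[0,0,0,0.12,1],[0,0,0,0.12,1],[0,0,0,0.12,1]]]'
python3 -c "
from h import *
s=ctrl.get_state();print(s['joint_positions'])
goto(-.187,-.276,.01,112.5)"
```

```text
[-0.40670965  0.37776938  0.5047024   1.88010638 -0.22280413  0.93775632
  1.54026736]
time: 4.47
position: [0.5396, -0.0329, 0.0966]
tool_rot: [1.612, 2.696, 0.001]
ft_force: [-0.3, 0.2, -0.0]
grip_width: 0.001
grip_force: 0.0
[-0.56337508  0.2141826   0.64311795  1.89557595 -0.14558306  1.07759231
  0.63083612]
t 4.47 tcp bay [-180.9  -90. ] z 96.6 a 69.3 F [-0.3  0.2 -0. ]
turn 0.754
shift after turn [-174.2   65.5   86.5]
```

```bash

python3 -m crank '[[[0,0,0,0.1245,1],[0,0,0,0.1245,1],[0,0,0,0.1245,1],[0,0,0,0.1245,1],[0,0,0,0.1245,1],[0,0,0,0.1245,1],[-34.8,13.1,0,0,1],[-34.8,13.1,0,0,1],[-34.8,13.1,0,0,1],[-34.8,13.1,0,0,1]]]'
python3 -m crank '[[[-34.8,13.1,0,0,1],[0,0,0,0,1]]]'
python3 -c "
from h import *
goto(-.187,-.276,.01,112.5)
b,im=rackpose();print(b.round(1));save(im,'top2')
s=ctrl.get_state();print(s['joint_positions'])
"
```

```text
time: 5.3
position: [0.5565, -0.1819, 0.0967]
tool_rot: [2.478, 1.931, 0.001]
ft_force: [0.9, -0.4, -0.0]
grip_width: 0.001
grip_force: 0.0
time: 5.47
position: [0.5588, -0.228, 0.0974]
tool_rot: [2.484, 1.912, -0.005]
ft_force: [-0.4, -1.5, 0.9]
grip_width: 0.003
grip_force: 0.0
t 5.47 tcp bay [-187.6 -285.9] z 97.4 a 112.4 F [-0.4 -1.5  0.9]
turn 0.002
shift after turn [ 9.9 -3.6 87.3]
[[-104.2  -64.4]
 [-114.2  -88.1]
 [-133.9 -136. ]
 [-142.7 -160. ]
 [-162.2 -208.4]
 [-172.3 -232.1]
 [-283.7  -68.2]]
[-0.31338966  0.39183928  0.79561499  1.74929677 -0.30335625  1.12714702
  0.31949701]
```

View pics/top2.png

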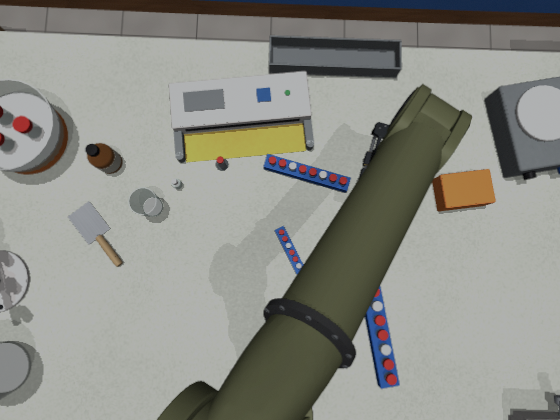

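The rack is clear of the arm at (265–350,155–190). Its centre is at bay (-138,-148) at 22.1°, and the tool is behind its right end. I'll descend and push along the axis.

```bash

python3 -m crank '[[[0,-6,29,0,1],[0,0,29,0,1],[0,0,29,0,1],[10,0,0,0,1],[12,0,0,0,1],[9,0.3,0,0,1],[9,0.3,0,0,1],[9,0.3,0,0,1],[9,0.3,0,0,1],[9,0.3,0,0,1]]]'
python3 -m crank '[[[9,0.3,0,0,1],[9,0.3,0,0,1],[9,0.3,0,0,1],[9,0.3,0,0,1],[0,0,0,0,1]]]'
python3 -c "
from h import *
goto(-.187,-.276,.01,112.5)
b,im=rackpose();print(b.round(1));save(im,'top3')
"
```

```text
time: 6.35
position: [0.5737, -0.1513, 0.0109]
tool_rot: [2.477, 1.928, 0.002]
ft_force: [0.1, -1.9, 2.3]
grip_width: 0.002
grip_force: 1.3
time: 6.77
position: [0.5833, -0.1137, 0.0093]
tool_rot: [-2.475, -1.932, -0.002]
ft_force: [0.6, 0.3, 0.1]
grip_width: 0.006
grip_force: 0.0
t 6.77 tcp bay [-148.2 -175.8] z 9.3 a 111.6 F [0.6 0.3 0.1]
turn 0.016
shift after turn [-107.4    2.5   -0.9]
[[ -65.1   18.7]
 [ -75.    -4.9]
 [ -93.7  -53.2]
 [-103.6  -77.2]]
```

```bash

python3 -m crank '[[[8.5,0.2,0,0,1],[8.5,0.2,0,0,1],[8.5,0.2,0,0,1],[8.5,0.2,0,0,1],[8.5,0.2,0,0,1],[8.5,0.2,0,0,1],[8.5,0.2,0,0,1],[8.5,0.2,0,0,1],[8.5,0.2,0,0,1],[0,0,0,0,1]]]'
python3 -c "
from h import *
goto(-.187,-.276,.01,112.5)
b,im=rackpose();print(b.round(1));save(im,'top4')
s=ctrl.get_state();print(s['joint_positions'])
"
```

```text
time: 7.65
position: [0.6038, -0.0402, 0.0095]
tool_rot: [-2.476, -1.933, -0.002]
ft_force: [0.6, 0.6, 0.0]
grip_width: 0.002
grip_force: 0.0
t 7.65 tcp bay [-118.2 -105.6] z 9.5 a 111.6 F [0.6 0.6 0. ]
turn 0.016
shift after turn [-183.7    1.7   -0.8]
[[ -35.3   88.7]
 [ -45.2   64.7]
 [ -63.7   16.5]
 [ -73.4   -7. ]
 [-299.7  -74.3]]
[-0.53797901  0.49653557  0.69826904  1.8024093  -0.37892554  0.97992536
  0.07017098]
```

View pics/top4.png

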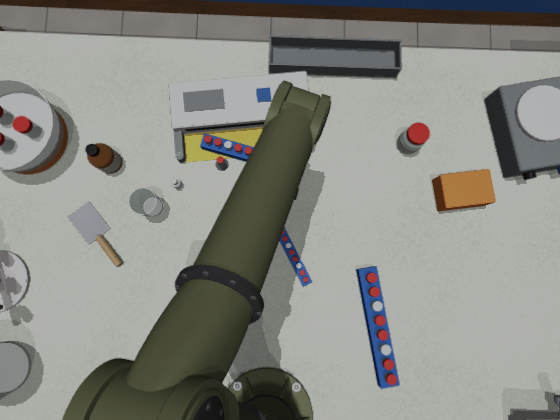

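The rack's left end is now behind the post, at (205–255,140–155) in the image. Its centre is at bay (-69,5) at 22°. I'll go round to the front near the right end and swing that in.

```bash

python3 -m crank '[[[-20,0,0,0,1],[0,-23,0,0,1],[0,-23,0,0,1],[27,1,0,0,1],[27,1,0,-0.1,1],[0,0,0,-0.1,1],[0,0,0,0,1]]]'
python3 -m crank '[[[1.3,7.6,0,0,1],[1.3,7.6,0,0,1],[1.3,7.6,0,0,1],[1.3,7.6,0,0,1],[1.3,7.6,0,0,1],[1.3,7.6,0,0,1],[0,0,0,0,1]]]'
python3 -c "
from h import *
goto(-.09,-.06,.01,90)
b,im=rackpose();print(b.round(1));save(im,'top5')
im=get('scene')
for c,a,q in comps(masks(im)['red'],4):
    b=tobay(onz(im,[c],.046)[0])*1000
    if abs(b[0])<300 and abs(b[1])<330: print(c.round(1),a,b.round(1))
save(im,'sc5')
"
```

```text
time: 8.28
position: [0.5692, 0.0026, 0.0099]
tool_rot: [-2.268, -2.174, -0.002]
ft_force: [0.1, -1.0, 0.1]
grip_width: 0.001
grip_force: 0.0
time: 8.87
position: [0.6166, 0.0062, 0.0096]
tool_rot: [2.273, 2.166, 0.001]
ft_force: [-0.2, 0.5, -0.2]
grip_width: 0.006
grip_force: 0.0
t 8.87 tcp bay [-99.4 -61.4] z 9.6 a 100.3 F [-0.2  0.5 -0.2]
turn -0.18
shift after turn [ 1.4  9.4 -0.4]
[[ -37.2   95.7]
 [ -42.8   70.5]
 [-283.2  -67.8]
 [-299.7  -74.3]]
[288.2 203. ] 20 [-275.9  -58.9]
[241.3 237.1] 29 [-66.4 -57.2]
[253.9 250.8] 65 [-53.4   9.5]
[276.6 254. ] 25 [-88.9  65.3]
[269.  268.1] 74 [-37.1  85.4]
```

View pics/sc5.png

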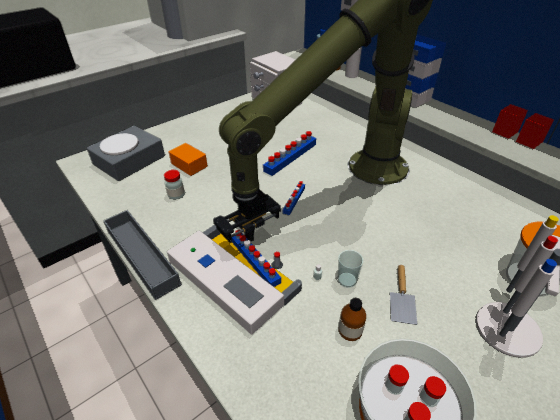

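The rack swung to 12.5°, with its centre at bay (-57,7). The scene view shows it inside the bay behind the post at (277,254). I'll continue the swing, then push it square at the middle.

```bash

python3 -m crank '[[[1.4,7.7,0,0,1],[1.4,7.7,0,0,1],[1.4,7.7,0,0,1],[0,0,0,0,1],[-3,-16,0,0,1],[33,-6,0,-0.09,1],[33,-3,0,-0.09,1],[0,0,0,0,1]]]'
python3 -c "
from h import *
goto(-.092,.006,.01,90)
b,im=rackpose();print(b.round(1));save(im,'top6')
im=get('scene')
for c,a,q in comps(masks(im)['red'],4):
    b=tobay(onz(im,[c],.046)[0])*1000
    if abs(b[0])<300 and abs(b[1])<330: print(c.round(1),a,b.round(1))
"
```

```text
time: 9.63
position: [0.6122, 0.0828, 0.0094]
tool_rot: [-2.053, -2.372, -0.007]
ft_force: [-0.5, 2.8, -0.3]
grip_width: 0.0
grip_force: 0.0
t 9.63 tcp bay [-93.7  15.1] z 9.4 a 89.3 F [-0.5  2.8 -0.3]
turn 0.012
shift after turn [-9.1  1.7 -0.7]
[[ -47.2  -53.8]
 [ -49.   -79.6]
 [-283.7  -68.2]]
[288.5 202.7] 24 [-277.8  -59.3]
[229.8 236.3] 6 [-45.2 -84.5]
[254.9 256. ] 25 [-41.7  25.8]
[276.6 253.9] 27 [-89.   65.2]
[266.7 266.7] 35 [-36.5  77.5]
[273.1 272.1] 37 [-34.9 103.3]
```

```bash

python3 -m crank '[[[-10,2,0,0,1],[0,8,0,0,1],[0,8,0,0,1],[0,8,0,0,1],[0,7,0,0,1],[0,6,0,0,1],[0,3,0,0,1],[0,0,0,0,1]]]'
python3 -c "
from h import *
goto(-.049,.006,.01,90)
b,im=rackpose();print(b.round(1));save(im,'top7')
im=get('scene')
for c,a,q in comps(masks(im)['red'],4):
    b=tobay(onz(im,[c],.046)[0])*1000
    if abs(b[0])<300 and abs(b[1])<330: print(c.round(1),a,b.round(1))
"
```

```text
time: 10.4
position: [0.6568, 0.0688, 0.0093]
tool_rot: [2.069, 2.363, 0.001]
ft_force: [-0.2, -0.4, 0.6]
grip_width: 0.004
grip_force: 0.0
t 10.4 tcp bay [-51.3  -4.6] z 9.3 a 90.0 F [-0.2 -0.4  0.6]
turn 0.0
shift after turn [10.6  2.3 -0.7]
[[ -23.8  -76.8]
 [ -23.7  -50.8]
 [-283.4  -68.1]]
[288.3 202.7] 24 [-277.5  -59.7]
[276.6 254. ] 25 [-88.9  65.3]
[244.  256.6] 24 [-19.2   4.8]
[250.8 261.1] 28 [-20.4  30.9]
[264.1 270.3] 36 [-22.4  81. ]
[270.9 275.5] 37 [-22.2 107.2]
```

The rack is almost home: centre x is about -21 and the left end trails slightly. I'll shift left a little and press gently until the wall answers.

```bash

python3 -m crank '[[[0,-6,0,0,1],[24,0,0,0,1],[0,6,0,0,1],[0,2,0,0,1],[0,1,0,0,1],[0,0,0,0,1]]]'
python3 -c "
from h import *
goto(-.049,.006,.01,90)
"
python3 -m crank '[[[0,1.5,0,0,1],[0,0,0,0,1]]]'
python3 -c "
from h import *
goto(-.049,.006,.01,90)
"
```

```text
time: 11.0
position: [0.6557, 0.0921, 0.0095]
tool_rot: [2.07, 2.363, -0.001]
ft_force: [-1.1, 0.5, 0.2]
grip_width: 0.005
grip_force: 0.3
t 11.0 tcp bay [-49.4  18.7] z 9.5 a 90.0 F [-1.1  0.5  0.2]
turn -0.0
shift after turn [-12.7   0.4  -0.5]
time: 11.17
position: [0.6571, 0.0919, 0.0095]
tool_rot: [2.071, 2.362, -0.001]
ft_force: [-0.5, -0.2, 1.6]
grip_width: 0.002
grip_force: 0.7
t 11.17 tcp bay [-48.   18.3] z 9.5 a 90.1 F [-0.5 -0.2  1.6]
turn -0.001
shift after turn [-12.3  -1.   -0.5]
```

```bash

for i in 1; do python3 -m crank '[[[0,1.5,0,0,1],[0,0,0,0,1]]]'; python3 -m crank '[[[0,1.5,0,0,1],[0,0,0,0,1]]]'; python3 -m crank '[[[0,0,0,0,1],[0,0,0,0,1]]]'; done
python3 -c "
from h import *
goto(-.049,.006,.01,90)
b,im=rackpose();print(b.round(1));save(im,'top8')
im=get('scene')
for c,a,q in comps(masks(im)['red'],4):
    b=tobay(onz(im,[c],.046)[0])*1000
    if abs(b[0])<300 and abs(b[1])<330: print(c.round(1),a,b.round(1))
"
```

```text
time: 11.33
position: [0.6589, 0.0924, 0.0095]
tool_rot: [2.071, 2.362, -0.0]
ft_force: [-1.0, -1.2, 0.5]
grip_width: 0.007
grip_force: 0.7
time: 11.5
position: [0.6592, 0.0925, 0.0095]
tool_rot: [-2.07, -2.361, 0.004]
ft_force: [-5.2, -1.5, 2.9]
grip_width: 0.002
grip_force: 2.4
time: 11.67
position: [0.6592, 0.0925, 0.0095]
tool_rot: [-2.07, -2.362, 0.003]
ft_force: [-5.5, -0.3, 2.8]
grip_width: 0.005
grip_force: 2.5
t 11.67 tcp bay [-45.8  18.6] z 9.5 a 90.0 F [-5.5 -0.3  2.8]
turn -0.001
shift after turn [-12.6  -3.2  -0.5]
[[ -19.1  -77.9]
 [ -19.1  -52.4]
 [-284.   -68.3]]
[288.4 202.7] 25 [-277.6  -59.5]
[224.5 242.1] 15 [-18.8 -78.4]
[276.6 253.9] 27 [-89.   65.2]
[244.5 256.5] 4 [-20.4   5.6]
[248.6 261.8] 25 [-14.6  28.4]
[262.1 271.2] 35 [-16.6  79.5]
[268.9 276.5] 39 [-16.2 105.6]
```

The wall answered with 5.5 N. I'll back off, rise and swing clear to check.

```bash

python3 -m crank '[[[0,-3,0,0,1],[0,-20,0,0,1],[0,0,-30,0,1],[0,0,-36,0,1],[0,0,-36,0,1],[0,0,-36,0,1],[-36,0,0,0,1],[-36,0,0,0,1],[-36,0,0,0,1],[-36,0,0,0,1]]]'
python3 -m crank '[[[-36,-6,0,0,1],[-36,-6,0,0,1],[-36,-6,0,0,1],[-36,-6,0,0,1],[-30,-6,0,0,1],[0,0,0,0,1]]]'
python3 -c "
from h import *
goto(-.049,.006,.01,90)
b,im=rackpose();print(b.round(1));b=b[b[:,0]>-60]
p=np.polyfit(b[:,1],b[:,0],1);print('angle',p[0],'centre',b.mean(0))
sm=cv2.resize(im['pixels'][60:220,80:300],None,fx=3.5,fy=3.5,interpolation=cv2.INTER_CUBIC);cv2.imwrite('pics/crop9.png',sm[:,:,::-1])
"
```

```text
time: 12.6
position: [0.6575, -0.0534, 0.1485]
tool_rot: [2.067, 2.363, 0.004]
ft_force: [1.1, 0.1, -0.4]
grip_width: 0.007
grip_force: 0.0
time: 13.1
position: [0.6472, -0.2394, 0.1484]
tool_rot: [2.079, 2.347, -0.007]
ft_force: [-1.3, -1.0, -0.0]
grip_width: -0.001
grip_force: 0.0
t 13.1 tcp bay [-101.5 -308.8] z 148.4 a 90.6 F [-1.3 -1.  -0. ]
turn -0.011
shift after turn [315.8  52.4 136.1]
[[ -19.1  -77.9]
 [ -19.1  -52.4]
 [ -19.1   25.2]
 [ -19.4   -0.5]
 [ -19.2   77.1]
 [ -19.2  103.2]
 [-283.4  -68.1]]
angle -0.0008107321980788846 centre [-19.18891763  12.46891312]
```

View pics/crop9.png

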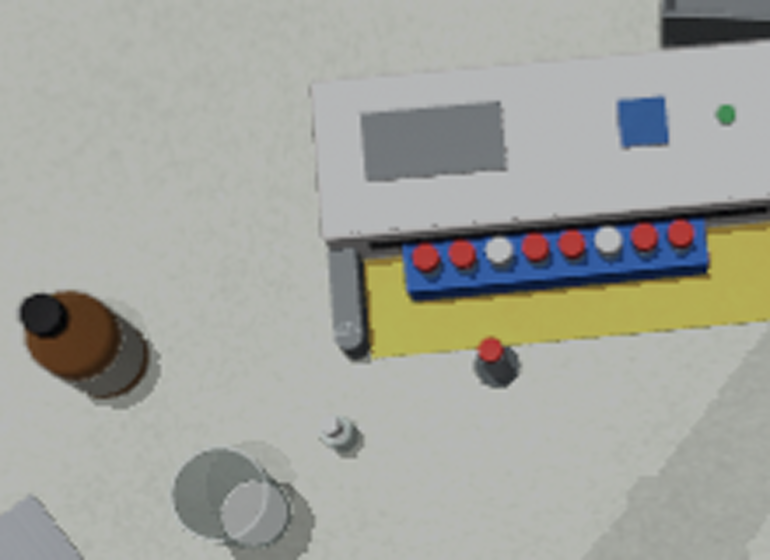

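The rack (crop (405–705,225–295)) lies flush along the back wall. It measures x -19, y +12 mm and 0.001 rad, the vial at crop (342,434) hasn't moved, and the arm is clear.

```bash
python3 -m crank '[[[0,0,0,0,1],[0,0,0,0,1],[0,0,0,0,1]]]' >/dev/null; python3 -c "
from bench import job
print(job.close_job())"
```

```text
the job is handed in; nothing more can be done
None
```

The rack is in the loading bay, flush along the back wall (last camera measurement: x about -19 mm, y about +12 mm, angle about 0.001 rad), and the job was handed in at about 13.4 s of the 64 s; no verdict was returned.

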